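# Rock a battery block into its test cradle

## Task

Put the thick battery block into the pocket of the test cradle: nose first and tilted under the steel bridge, gently forward until you feel the stop, then rock its tail down until it lies flat on the pocket floor, and let go. The cradle's nest is delicate, so push with only a few newtons and never ram, force or drop the block into it, and leave the other things on the bench where they are.

Things in the scene. Friction and masses are not known exactly. Their poses are not given: they have to be found in the camera images.
- block_c (a point): Centre of the battery block to be seated: a plain grey box with rounded edges, 64 mm long (its x) x 34 mm wide (its y) x 30 mm high (its z), about 160 g, lying flat on the bench. The thickest of the three grey blocks. Both ends are alike, either may be the nose. Grip it across its 34 mm width.
- cradle: Test cradle fixed to the bench; origin at the centre of its underside, z up. Aluminium base plate 150 (x) x 74 (y) x 8 mm with a rigid black nest on it. The last user clamped the nest up to 6 mm either way along the cradle's x: this setting is not measured, only seen or felt. The clamp does not slip under allowed forces. Over 14 N between block and cradle is ramming.
- pocket (a point): Centre of the pocket floor with the nest at mid setting, 12 mm above the bench; axes as the cradle. The true pocket lies up to 6 mm off along x. Pocket 66 mm (x) x 37 mm (y): 2 mm play lengthwise, 3 mm sideways. All walls rise 8 mm above the floor. Side walls, 5.5 mm thick, leave a gap for fingers from x -27 to +20 mm. The block goes in with its nose at -x and down.
- nose_stop (a point): Top of the inner face of the nose stop (-x end of the pocket), 8 mm above the floor, 6 mm thick, for the nest at mid setting (up to 6 mm off along x). Above it the space under the bridge is open at the back, so the tilted block's upper nose edge may pass over it.
- bridge (a point): Lower +x edge of the steel bridge, for the nest at mid setting (up to 6 mm off along x). Flat bar 22 mm (x) x 48 mm (y) x 5 mm, overhanging the pocket's nose end by 7 mm, underside 35 mm above the pocket floor, on cheeks at its sides. The block cannot go in level; it passes at a tilt of 8 to 17 degrees.
- tail_wall (a point): Top of the inner face of the tail wall (+x end of the pocket), 8 mm above the floor, 6 mm thick, for the nest at mid setting (up to 6 mm off along x). The block's tail drops in behind it last.
- small_block_c (a point): Bystander: centre of a smaller grey block, 46 x 26 x 18 mm high.
- slab_c (a point): Bystander: centre of a flat grey block, 88 x 44 x 14 mm high.
- solder_spool_c (a point): Bystander: centre of an upright spool, diameter 56 mm, height 50 mm.
- enclosure_c (a point): Bystander: centre of a closed cast aluminium case, 112 x 60 x 31 mm high.
- tape_reel_c (a point): Bystander: centre of a white ring lying flat, outer diameter 90 mm, height 12 mm.
- mug_c (a point): Bystander: centre of a white mug, diameter 80 mm, height 90 mm.
- parts_tray_c (a point): Bystander: centre of a clear parts tray, 140 x 100 x 30 mm high.
- pliers_c (a point): Bystander: middle of a pair of red-handled pliers lying flat, about 180 mm long and 12 mm high.
Things that resemble listed ones, but are neither listed nor needed, are in the scene too. Leave any blue look-alike of the part that bears block_c alone. Leave any pink look-alike of the cradle alone.

How it is judged (in metres and radians):
On the way:
1. the block is over the cradle, tilted, its nose down towards the bridge (horizontal distance between block_c and cradle below 0.05 m and angle between block_c's own z axis and vertical above 0.1 rad and z of block_c in the frame of cradle between 0.012 and 0.06 m), for 0.1 s.
At the end, for the whole second after the job is handed in: The block lies flat in the pocket, on its floor (centre 27 mm above the cradle's underside, at most 1.7 mm high, tilt under 0.04 rad), lengthwise along the cradle within 0.1 rad, centre within 9.5 mm of the cradle's origin along its x and 4 mm along its y, at rest and released (x of block_c in the frame of cradle between -0.0095 and 0.0095 m and y of block_c in the frame of cradle between -0.004 and 0.004 m and z of block_c in the frame of cradle between 0.024 and 0.0287 m and angle between block_c's own z axis and vertical below 0.04 rad and angle between the x axis of block_c and the x axis of cradle, either way round below 0.1 rad and linear speed of block below 0.01 m/s); the robot touches nothing.
It fails at once if the block is pressed or knocked against the cradle with more than 14 N (contact force between block and cradle above 14 N).
It fails at once if a bystander is moved by more than 20 mm (distance of any of small_block_c, slab_c, solder_spool_c, enclosure_c, tape_reel_c, mug_c, parts_tray_c, pliers_c from where it was at the start of the episode above 0.02 m).
It also fails if it takes over 51 s, if anything falls off the work surface, if the arm or the gripper's body presses on something with over 40 N, if the wrist force passes 120 N, or if a joint passes its speed limit or range.

## Robot

A 6-joint arm with a two-finger parallel gripper is mounted at the origin on the work surface. World frame = base frame: x ahead of the robot, y to its left, z up, the work surface at z = 0. Lengths are in mm, angles in rad, forces in N, time in s.
With the tool pointing down it reaches from about 375 to 975 mm from the base axis. Payload 3.8 kg.
Tool frame: the origin (TCP) lies on the centre line of the jaws, within the pads' length; the fingertips stand env.tips_ahead ahead of it and the grasp point (between the pads) is the TCP (env.tips_ahead is the distance from the TCP to the fingertips, in mm); y points along the fingers, z is the direction in which the jaws open and shut, and the axes are right-handed (so a half turn about y gives the same grasp; the last joint's range is limited). The gripper opens to 85 mm and grips with 20 to 120 N. Pads are 22 mm wide; open, the fingers measure 114 mm over their backs; the gripper's body (76 mm by 85 mm) begins 54 mm behind the grasp point. The pads swing forward as they close: fully open they stand 13 mm farther back than shut.
Start: joints at [1.254, 0.264, 1.604, -0, 1.274, -0.037], TCP at [186.408, 648.745, 250.28] pointing down, gripper open.
Joint ranges: [-2.63, 2.63], [-0.94, 2.18], [0.31, 2.57], [-1.31, 4.45], [0, 2.66], [-2.55, 2.55]. Speed limits (rad/s): [2.57, 2.57, 3.14, 3.14, 3.14, 3.14].

## Interface

Orientations are given as a unit quaternion [x, y, z, w].
In Python, from workcell import status, viewer, env gives the robot as it stands.
- The arm moves only by the shell command python3 -m pendant 'ROWS' [OPENING] [FORCE]. ROWS is JSON, one flat list of numbers, 4 for each row, row after row: the shift along the tool's x, y, z scaled (see below), then the turn about the tool's y scaled (see below). A call has exactly 10 rows; each row is the pose to reach, as a shift and turn from the pose commanded when the call began, along the tool's axes at that moment, turning the shorter way round; what a row does not reach only later rows make up. The controller multiplies each number of a shift by 30 cm and each number of a turn by 180 degrees. A row lasts 1/8 s, in which the tool goes at most 62.5 mm and 10.7 degrees, less where a joint would pass 70% of its speed; a pose out of reach is approached as far as the arm can. A call with a number of a shift or a turn outside -1 to 1 is refused whole. A call with a gripper value outside its range is refused whole. OPENING is the closure, from 0 (fully open) to 1 (shut), set as the call begins (- or left out, the last holds). The fingers move at their own pace and stop on an object; FORCE is the grip in N (left out, the last holds). Time passes only in rows, so rows that repeat a pose let the fingers close, or fill a call up. It gives the time, the measured TCP pose, the force and the opening at its end, in the units of the state.
- status.get_state(): the state, without advancing time (a new reading comes with each control period).
- viewer.read_camera(name): name is "scene" or "top"; returns a dict with "img" (480x640x3 uint8, red, green, blue), "depth" (480x640 float32, mm along the optical axis (not along the pixel's ray), 0 where there is no reading), "vertical_fov" (degrees; the focal length in pixels is half the picture's height over the tangent of half this angle, whatever the lens; pixels are square), "cx", "cy" (the principal point, pixels), "cam_to_world" (4x4, takes a point from camera to world coordinates). Camera axes: x right, y down, z forward; pixel columns grow to the right and rows downward; lengths in mm; the calibration is good to about 2 mm. A picture is of the moment at which its call begins.
- env.finish_job(): hands the job in, once; it reports no verdict.
Trained networks look in a picture, given as the dict that the camera call returned (one of the last four; its "shot" number tells which), for a name from the list of things; names that differ only in an ending like _2 or _b are one class to them, and where a whole thing is asked for, a point or a joint stands for the part that bears it (a point fixed in the world has none). Each returns a list of dicts, best first, with "conf" (0 to 1); they miss things now and then, are a little off and sometimes report something else, mostly with a low value. They report only what shows in the picture. A call takes as long as a camera call. They do not tell look-alikes from the thing itself.
- viewer.spot_in(thing, picture): "box" ([left, top, right, bottom] in pixels, round what is visible of it).
- viewer.regions_of(thing, picture): "pixels" (480x640 bool, what is visible of it) and "box" ([left, top, right, bottom] in pixels, round what is visible of it).
- viewer.landmark_of(thing, picture): "xy" ([column, row] in pixels: a listed point, or the origin of a listed thing).
The state is a dict: "t": time; "joints": joint angles; "qd": joint speeds; "tau": joint torques, N m; "position": TCP position; "eef_rot": TCP orientation; "ft_force": force on the tool from outside, world axes, zero at the start; "moment": the same for the moment, N m; "opening": opening from 0.0 (shut) to 1.0 (fully open).
Only numpy, scipy, OpenCV 4.12 (cv2) and the standard library are available. Lean on these libraries where they do the work, as an engineer would, in place of code of your own. Each camera call takes 0.05 s, during which the arm holds its last target.

## Working session

There is one attempt and no reset: what is moved stays moved. The work goes in short steps, Python scripts to look and compute and a shell command to move; the robot and the scene stay as the last step left them, time stands still between calls to the robot, and variables do not carry over. Pictures are saved under pics/ and viewed, and the job is handed in when it is done.

```bash
ls; mkdir -p pics; python3 - <<'E'
from workcell import status, viewer, env
import cv2
print(env.tips_ahead, status.get_state())
for n in("scene","top"):
    p=viewer.read_camera(n); cv2.imwrite(f"pics/{n}0.png",p["img"][:,:,::-1])
    print(n,p["vertical_fov"],p["cx"],p["cy"],p["cam_to_world"])
    for t in("block_c","cradle","pocket","nose_stop","bridge","tail_wall","small_block_c","slab_c"):
        print(t,[(r["conf"],r["xy"]) for r in viewer.landmark_of(t,p)][:4],[(r["conf"],r["box"]) for r in viewer.spot_in(t,p)][:4])
E
```

```text
pics
19.0 {'t': 0.0, 'joints': array([ 1.25409941e+00,  2.64752338e-01,  1.60539019e+00, -9.72431837e-06,
        1.27368234e+00, -3.69013001e-02]), 'qd': array([-1.40149974e-03,  2.34523227e-05,  9.47253014e-04,  2.80520700e-04,
        4.58851207e-05, -8.11485857e-04]), 'tau': array([-3.35367531e-04, -5.15115988e+01, -3.67305315e+01, -3.70197859e-04,
        1.30731976e-02, -6.92691238e-07]), 'position': array([186.19773838, 648.09200798, 248.95377749]), 'eef_rot': array([ 0.70097571, -0.09873484,  0.0984637 , -0.69942075]), 'ft_force': array([ 0.61165399,  0.17498077, -0.10961087]), 'moment': array([-0.02003414, -0.00890857,  0.03383399]), 'opening': 1.0029119454781914}
scene 54.36294204929539 316.7383898799593 242.512866510526 [[-6.27491818e-01  5.23574143e-01 -5.76302122e-01  1.11203521e+03]
 [ 7.78532107e-01  4.33217439e-01 -4.54103963e-01  4.42238821e+02]
 [ 1.19070362e-02 -7.33616226e-01 -6.79459679e-01  7.38506483e+02]
 [ 0.00000000e+00  0.00000000e+00  0.00000000e+00  1.00000000e+00]]
block_c [(0.95, [379.2, 227.5]), (0.85, [422.7, 256.9]), (0.63, [374.8, 262.2]), (0.54, [4
[... 1956 characters left out ...]
248.7])] [(0.65, [337.3, 220.7, 371.9, 279.8]), (0.63, [334.1, 300.2, 384.1, 367.8])]
nose_stop [(0.68, [363.2, 345.7]), (0.61, [357.0, 262.0])] [(0.91, [333.7, 299.5, 386.3, 363.2]), (0.58, [333.2, 218.5, 375.9, 281.2])]
bridge [(0.7, [361.2, 341.9]), (0.58, [203.4, 268.4])] [(0.89, [331.2, 297.3, 385.0, 364.3]), (0.81, [337.2, 213.7, 377.2, 278.8])]
tail_wall [(0.88, [356.4, 322.5]), (0.61, [352.8, 230.5])] [(0.98, [334.4, 300.2, 383.1, 368.8]), (0.73, [333.4, 212.6, 374.8, 280.1]), (0.23, [103.9, 227.7, 167.5, 276.5])]
small_block_c [(0.74, [201.1, 263.0])] [(0.75, [197.8, 257.4, 210.8, 275.5])]
slab_c [(0.61, [248.8, 226.2]), (0.44, [442.4, 194.9])] [(0.65, [237.4, 208.5, 260.0, 245.4])]
```

View pics/scene0.png

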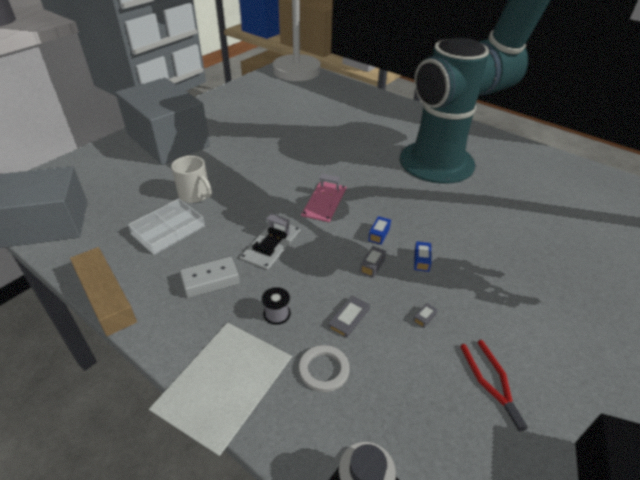

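View pics/top0.png

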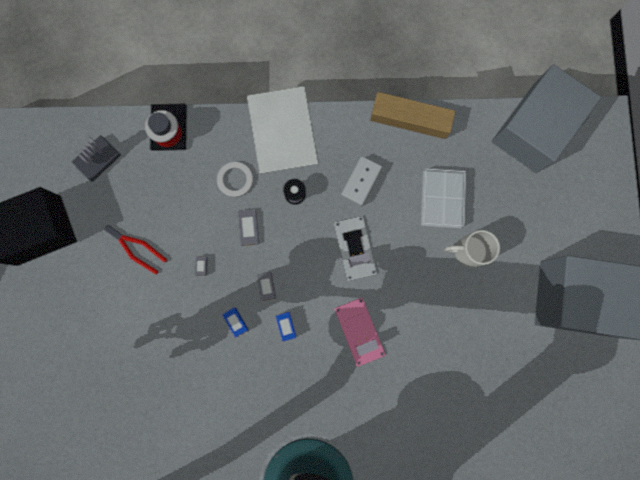

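Candidates for block_c: grey block at scene (373,262) / top (267,287). The blue look-alikes are at scene (379,230), (423,256), with the small block at (424,315) and the slab at (347,316). The cradle is the aluminium and black one at scene (270,240) / top (355,248); the pink one at (323,203) is the look-alike. Next I'll take close crops and measure.

```bash
cat > h.py <<'E'
from workcell import status, viewer, env
import cv2, numpy as np
def shot(n):
    p=viewer.read_camera(n); p['name']=n; return p
def cloud(p):
    f=240/np.tan(np.radians(p["vertical_fov"]/2)); d=p["depth"].astype(float)
    v,u=np.mgrid[0:480,0:640]
    c=np.stack([(u-p["cx"])/f*d,(v-p["cy"])/f*d,d],-1)
    M=p["cam_to_world"]; w=c@M[:3,:3].T+M[:3,3]; w[d==0]=np.nan; return w
def pix(p,X):
    M=np.linalg.inv(p["cam_to_world"]);f=240/np.tan(np.radians(p["vertical_fov"]/2))
    c=M[:3,:3]@np.asarray(X,float)+M[:3,3]; return f*c[0]/c[2]+p["cx"],f*c[1]/c[2]+p["cy"]
def ray(p,u,v,z):
    f=240/np.tan(np.radians(p["vertical_fov"]/2));M=p["cam_to_world"]
    d=M[:3,:3]@np.array([(u-p["cx"])/f,(v-p["cy"])/f,1.]);o=M[:3,3]
    return o+d*(z-o[2])/d[2]
def crop(p,box,k,fn):
    l,t,r,b=box; cv2.imwrite("pics/"+fn,cv2.resize(p["img"][t:b,l:r,::-1],None,fx=k,fy=k,interpolation=cv2.INTER_CUBIC))
E
python3 - <<'E'
from h import *
s=shot("scene");t=shot("top")
crop(s,(230,160,450,350),3.5,"cs.png"); crop(t,(220,190,400,380),3.1,"ct.png")
for p in(s,t):
    w=cloud(p); print(p['name'], "bench z",np.nanmedian(w[...,2]), np.nanstd(w[300:330,300:330,2]))
    for th in("block_c","cradle","slab_c","solder_spool_c","enclosure_c"):
        for r in viewer.regions_of(th,p)[:4]:
            q=w[r["pixels"]]; z=q[:,2]
            top=q[(z>np.nanpercentile(z,90)-4)]
            print(th,r["conf"],np.round(r["box"]),"n",len(q),"z10/50/90",np.round(np.nanpercentile(z,[10,50,90]),1),"topc",np.nanmean(top,0).round(1), cv2.minAreaRect(top[:,:2].astype(np.float32)))
E
```

```text
scene bench z 0.5449650055383586 1.6947837854733003
block_c 0.92 [358. 248. 386. 278.] n 485 z10/50/90 [10.2 29.  31.4] topc [469.7  91.9  30.1] ((468.879638671875, 91.29977416992188), (62.71255874633789, 33.96503448486328), 9.042186737060547)
block_c 0.85 [368. 215. 392. 248.] n 448 z10/50/90 [ 7.6 28.8 31.3] topc [372.8  45.6  30.1] ((371.14886474609375, 44.808326721191406), (66.59223175048828, 34.23186111450195), 15.446354866027832)
block_c 0.8 [415. 241. 430. 271.] n 496 z10/50/90 [ 8.1 29.  31.2] topc [386.  167.2  30. ] ((384.7662353515625, 167.00762939453125), (65.44779205322266, 34.16836929321289), 28.833250045776367)
cradle 0.9 [243. 212. 300. 268.] n 1626 z10/50/90 [ 6.7 10.3 44.3] topc [ 527.4 -133.6   51.7] ((526.4724731445312, -135.814453125), (23.813310623168945, 49.85820770263672), 9.814306259155273)
cradle 0.7 [302. 175. 344. 223.] n 1203 z10/50/90 [ 6.7 10.1 46.4] topc [ 320.9 -144.1   51.7] ((317.8376159667969, -145.73951721191406), (27.672210693359375, 47.25129699707031), 16.961994171142578)
cradle 0.44 [261. 287. 294. 321.] n 932 z10/50/90 [ 3.3 48.6 51.4] topc [7
[... 1832 characters left out ...]
   52.4] ((317.5780944824219, -143.7101593017578), (22.271778106689453, 47.73465347290039), 19.70970344543457)
slab_c 0.6 [238. 210. 259. 244.] n 596 z10/50/90 [11.1 14.3 17.6] topc [613.  136.   15.8] ((612.7925415039062, 137.3431396484375), (85.51971435546875, 43.567623138427734), 4.789675712585449)
solder_spool_c 0.59 [283. 179. 307. 202.] n 474 z10/50/90 [ 5.5 49.9 53.3] topc [697.8  19.9  51.8] ((697.6267700195312, 20.057907104492188), (50.89185333251953, 52.613441467285156), 88.49297332763672)
enclosure_c 0.98 [340. 156. 382. 206.] n 1132 z10/50/90 [26.8 31.1 34.3] topc [ 721.7 -146.8   32.7] ((722.3125, -146.26100158691406), (58.43253707885742, 109.42533874511719), 60.790897369384766)
```

View pics/cs.png

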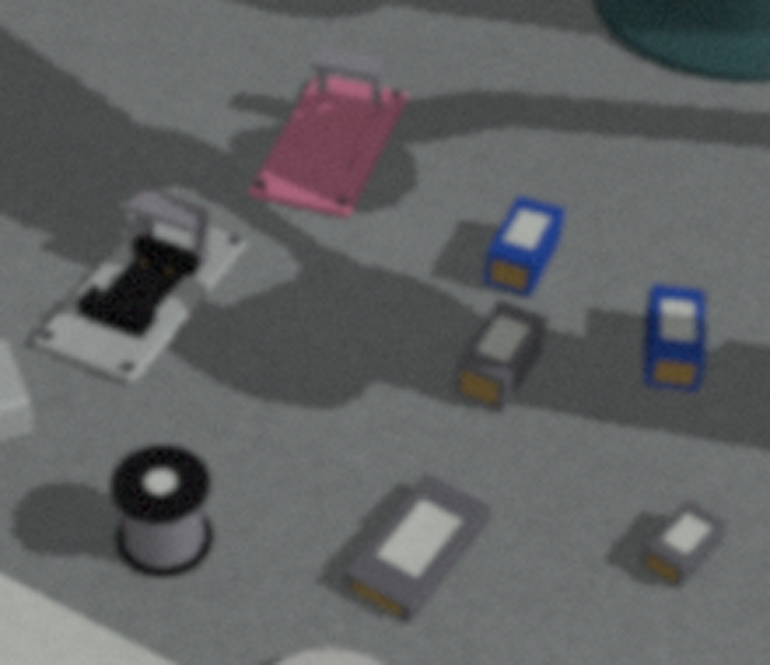

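View pics/ct.png

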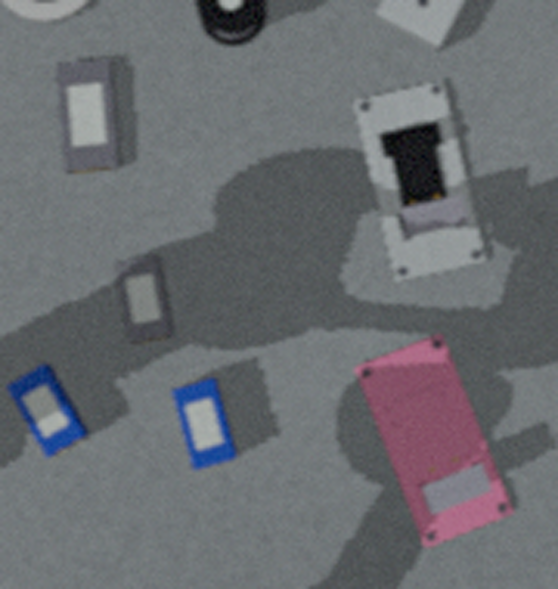

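```bash
python3 - <<'E'
from h import *
from scipy.optimize import minimize
for n in("scene","top"):
    acc=[]
    for k in range(3):
        p=shot(n); acc.append(cloud(p))
    w=np.nanmean(acc,0)
    r=max(viewer.regions_of("cradle",p),key=lambda r:(abs(np.nanmedian(w[r["pixels"]][:,0])-560)<60)*r["conf"])
    m=cv2.dilate(r["pixels"].astype(np.uint8),np.ones((9,9)))>0
    q=w[m]; q=q[~np.isnan(q[:,0])]
    br=q[(q[:,2]>47)]; pl=q[(q[:,2]>4.5)&(q[:,2]<60)]
    b=cv2.minAreaRect(br[:,:2].astype(np.float32)); P=cv2.minAreaRect(pl[:,:2].astype(np.float32))
    print(n,"bridge",b,"plate",P)
    yaw=np.radians(10.0); R=np.array([[np.cos(yaw),np.sin(yaw)],[-np.sin(yaw),np.cos(yaw)]])
    for yy in (8,9,10,11,12):
        a=np.radians(yy);R=np.array([[np.cos(a),np.sin(a)],[-np.sin(a),np.cos(a)]])
        e=pl[:,:2]@R.T; lo=np.percentile(e,[0.3,99.7],axis=0); print(yy,"plate extents",lo.round(1).tolist(),"size",(lo[1]-lo[0]).round(1), "bridge x", np.percentile(br[:,:2]@R.T,[1,99],axis=0).round(1).tolist())
    a=np.radians(10);R=np.array([[np.cos(a),np.sin(a)],[-np.sin(a),np.cos(a)]])
    wl=q[(q[:,2]>16)&(q[:,2]<23)][:,:2]@R.T
    print("walls ext",np.percentile(wl,[1,99],axis=0).round(1).tolist(),len(wl))
    # profile of height along x near centre line
    e=q[:,:2]@R.T; yc=(np.percentile(e[:,1],1)+np.percentile(e[:,1],99))/2
    s=abs(e[:,1]-yc)<12
    for x in np.arange(480,650,4):
        i=s&(abs(e[:,0]-x)<2)
        if i.sum(): print(int(x),np.median(q[i,2]).round(1),end="; ")
    print()
E
```

```text
scene bridge ((525.8914794921875, -135.68223571777344), (23.168230056762695, 47.952980041503906), 11.499454498291016) plate ((559.815185546875, -129.03851318359375), (150.17010498046875, 75.25438690185547), 11.731720924377441)
8 plate extents [[461.3, -242.5], [611.4, -165.6]] size [150.1  77. ] bridge x [[490.5, -231.1], [514.1, -183.6]]
9 plate extents [[458.0, -251.5], [607.2, -175.9]] size [149.2  75.6] bridge x [[486.9, -239.8], [510.1, -192.5]]
10 plate extents [[454.5, -260.5], [603.2, -186.1]] size [148.7  74.4] bridge x [[483.1, -248.5], [506.0, -201.1]]
11 plate extents [[451.0, -269.9], [599.2, -196.0]] size [148.1  73.9] bridge x [[479.1, -257.0], [501.9, -209.7]]
12 plate extents [[447.3, -279.4], [594.9, -205.2]] size [147.6  74.2] bridge x [[475.0, -265.6], [497.6, -218.1]]
walls ext [[483.6, -249.0], [570.6, -199.8]] 180
480 9.3; 484 51.9; 488 51.9; 492 51.6; 496 20.8; 500 20.6; 504 48.7; 508 12.4; 512 12.2; 516 12.6; 520 12.5; 524 12.7; 528 12.7; 532 12.7; 536 12.4; 540 12.7; 544 12.4; 548 12.7; 552 12.4; 556 13.4; 560 20.7; 564 20.4; 568 18.7; 572 9.9; 576 8.2; 580 
[... 563 characters left out ...]
8.9], [601.1, -183.9]] size [149.3  75. ] bridge x [[481.9, -245.6], [503.6, -198.7]]
11 plate extents [[447.9, -267.4], [596.9, -193.7]] size [149.   73.7] bridge x [[477.9, -254.3], [499.7, -207.3]]
12 plate extents [[443.8, -276.6], [592.6, -202.7]] size [148.8  73.8] bridge x [[473.8, -262.9], [495.5, -215.9]]
walls ext [[485.4, -243.7], [569.0, -196.8]] 80
480 9.1; 484 51.0; 488 53.2; 492 52.2; 496 53.0; 500 52.3; 504 52.5; 508 12.7; 512 12.0; 516 12.5; 520 13.0; 524 12.9; 528 12.6; 532 12.5; 536 12.5; 540 13.1; 544 12.6; 548 12.9; 552 12.4; 556 13.0; 560 12.8; 564 19.6; 568 20.3; 572 8.0; 576 8.5; 580 8.9; 584 7.6; 588 8.7; 592 8.6; 596 8.6; 600 8.5; 604 0.0; 608 0.5; 612 0.8; 616 1.4;
```

```bash
cat > plan.py <<'E'
from h import *
from scipy.spatial.transform import Rotation as Ro
def plan(x,y,z,yaw,cmd=None,cyaw=None):
    s=status.get_state(); R=Ro.from_quat(s["eef_rot"]).as_matrix()
    p=np.array(s["position"]) if cmd is None else np.array(cmd,float)
    zz=R[:,2]; cur=np.degrees(np.arctan2(zz[1],zz[0]))-90   # yaw of 'block x' for this grip
    cur=(cur+90)%180-90
    d=R.T@(np.array([x,y,z])-p)
    turn=-((yaw-cur+90)%180-90)
    print("t",round(s["t"],2),"pos",s["position"].round(1),"yaw",round(cur,2),"F",s["ft_force"].round(2),"M",s["moment"].round(2),"op",round(s["opening"],3))
    print("R",R.round(3).tolist())
    print("shift/300",(d/300).round(4),"turn/180",round(turn/180,4))
E
python3 - <<'E'
from plan import *
plan(467.5,92,150,9.6,cmd=[186.408,648.745,250.28])
E
```

```text
t 2.7 pos [186.4 648.7 250.3] yaw -16.03 F [-0.76 -0.59 -0.63] M [ 0.02 -0.01  0.  ] op 1.005
R [[0.961, 0.0, 0.276], [-0.276, -0.0, 0.961], [0.0, -1.0, -0.0]]
shift/300 [ 1.4131  0.3343 -1.5249] turn/180 -0.1424
```

```bash
python3 -m pendant '[0.15,0.02,-0.16,-0.03, 0.3,0.05,-0.32,-0.08, 0.45,0.08,-0.48,-0.14, 0.6,0.1,-0.64,-0.1424, 0.75,0.13,-0.8,-0.1424, 0.85,0.16,-0.92,-0.1424, 0.93,0.2,-1,-0.1424, 0.93,0.2,-1,-0.1424, 0.93,0.2,-1,-0.1424, 0.93,0.2,-1,-0.1424]' 0 20; python3 - <<'E'
from plan import *
plan(467.5,92,100,9.6)
E
```

```text
t: 3.95
position: [371.7, 284.6, 190.9]
eef_rot: [-0.704, -0.06, 0.059, 0.705]
ft_force: [0.1, -0.3, -0.2]
opening: 0.994
t 3.95 pos [371.7 284.6 190.9] yaw 9.68 F [ 0.09 -0.3  -0.22] M [ 0.01 -0.    0.01] op 0.994
R [[0.986, 0.001, -0.168], [0.168, 0.001, 0.986], [0.001, -1.0, 0.001]]
shift/300 [ 0.2066  0.3027 -0.6867] turn/180 0.0005
```

```bash
python3 -m pendant '[0.04,0.05,-0.15,0, 0.09,0.12,-0.33,0, 0.14,0.2,-0.51,0, 0.19,0.26,-0.64,0, 0.2066,0.3,-0.6867,0, 0.2066,0.35,-0.6867,0, 0.2066,0.43,-0.6867,0, 0.2066,0.5,-0.6867,0, 0.2066,0.55,-0.6867,0, 0.2066,0.5627,-0.6867,0]' 0 20; python3 - <<'E'
from plan import *
plan(467.5,92,22,9.6)
p=shot("scene"); crop(p,(320,200,460,300),5,"g1.png")
E
```

```text
t: 5.2
position: [466.0, 91.5, 20.4]
eef_rot: [-0.705, -0.059, 0.06, 0.705]
ft_force: [0.7, -0.6, 0.5]
opening: 0.999
t 5.2 pos [466.   91.5  20.4] yaw 9.69 F [ 0.66 -0.61  0.54] M [-0.01 -0.02  0.01] op 0.999
R [[0.986, -0.002, -0.168], [0.168, -0.0, 0.986], [-0.002, -1.0, 0.0]]
shift/300 [ 0.005  -0.0052  0.0008] turn/180 0.0005
```

View pics/g1.png

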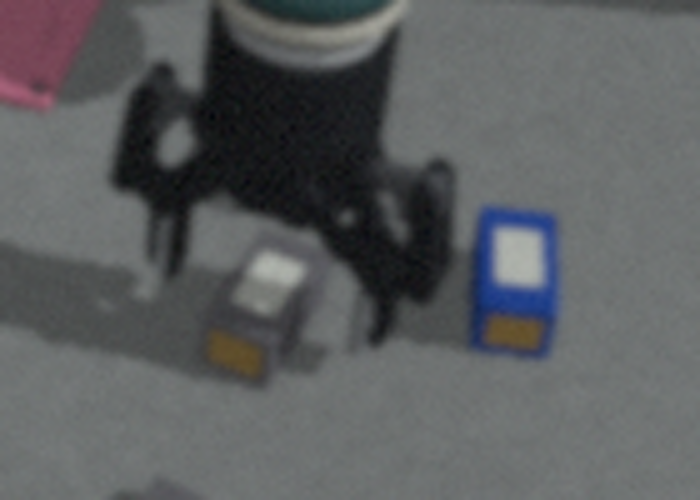

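The crop shows the open gripper straddling the grey block (crop (265,310)), with the blue one clear to its right.

```bash
python3 -m pendant '[0,-0.004,0,0, 0,-0.004,0,0, 0,-0.004,0,0, 0,-0.004,0,0, 0,-0.004,0,0, 0,-0.004,0,0, 0,-0.004,0,0, 0,-0.004,0,0, 0,-0.06,0,0, 0,-0.2,0,0]' 1 20; python3 - <<'E'
from plan import *
# slab edge target
a=np.radians(4.6)
plan(543,130.6,60,4.6)
p=shot("scene"); crop(p,(320,200,460,300),5,"g2.png")
E
```

```text
t: 6.5
position: [464.4, 90.1, 80.3]
eef_rot: [0.705, 0.057, -0.061, -0.704]
ft_force: [1.0, 0.6, -0.9]
opening: 0.393
t 6.5 pos [464.4  90.1  80.3] yaw 9.6 F [ 1.01  0.58 -0.88] M [-0.04 -0.01 -0.07] op 0.393
R [[0.986, -0.006, -0.167], [0.167, -0.001, 0.986], [-0.006, -1.0, 0.0]]
shift/300 [0.2812 0.0658 0.0894] turn/180 0.0278
```

View pics/g2.png

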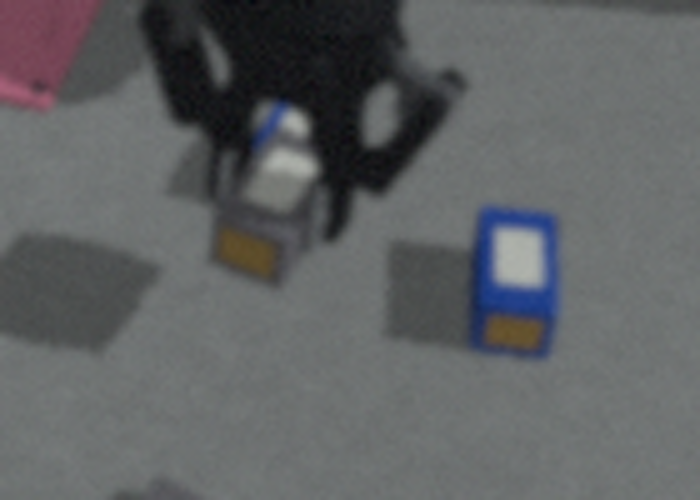

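The block is held and level, clear of the bench (crop (265,230)).

```bash
python3 -m pendant '[0.1,0,0.03,0.01, 0.2,0.02,0.06,0.02, 0.26,0.04,0.08,0.0278, 0.281,0.06,0.089,0.0278, 0.281,0.08,0.089,0.0278, 0.281,0.1,0.089,0.0278, 0.281,0.11,0.089,0.0278, 0.281,0.117,0.089,0.0278, 0.281,0.117,0.089,0.0278, 0.281,0.117,0.089,0.0278]' - -; python3 - <<'E'
from plan import *
plan(543,130.6,45,4.6)
for n in("scene","top"):
    p=shot(n); w=cloud(p)
    # block top region and slab
    m=(w[...,0]>490)&(w[...,0]<680)&(w[...,1]>90)&(w[...,1]<180)
    sl=w[m&(w[...,2]>9)&(w[...,2]<19)&(w[...,0]>590)]
    print(n,"slab",cv2.minAreaRect(sl[:,:2].astype(np.float32)))
    b=w[m&(w[...,2]>33)&(w[...,2]<44)]; print("block-ish top max x", np.percentile(b[:,0],[1,50,99]),np.percentile(b[:,1],[1,50,99]),np.nanmedian(b[:,2]))
    u,v=map(int,pix(p,[560,132,30])); crop(p,(u-60,v-50,u+60,v+50),5,"s1%s.png"%n)
E
```

```text
t: 7.8
position: [546.0, 131.0, 46.6]
eef_rot: [-0.707, -0.029, 0.028, 0.707]
ft_force: [-0.8, 0.3, -0.3]
opening: 0.394
t 7.8 pos [546.  131.   46.6] yaw 4.6 F [-0.81  0.33 -0.31] M [-0.06 -0.03 -0.01] op 0.394
R [[0.997, 0.0, -0.08], [0.08, 0.0, 0.997], [0.0, -1.0, 0.0]]
shift/300 [-0.0102  0.0054 -0.0004] turn/180 -0.0
scene slab ((625.0554809570312, 136.39682006835938), (72.5364990234375, 44.88490295410156), 5.350257873535156)
block-ish top max x [543.78248148 576.08233786 580.3309025 ] [100.64589415 142.1409964  159.60829647] 39.519583475262266
top slab ((0.0, 0.0), (0.0, 0.0), 0.0)
block-ish top max x [512.0978474  512.4875148  542.47371117] [101.2018076  132.21273921 137.51742215] 40.19626819141308
```

View pics/s1scene.png

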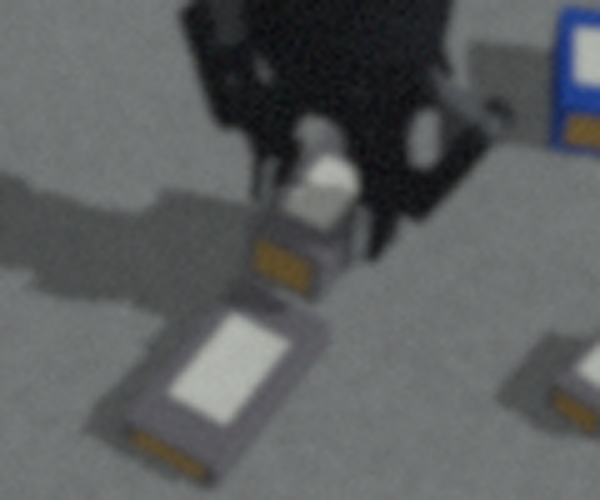

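View pics/s1top.png

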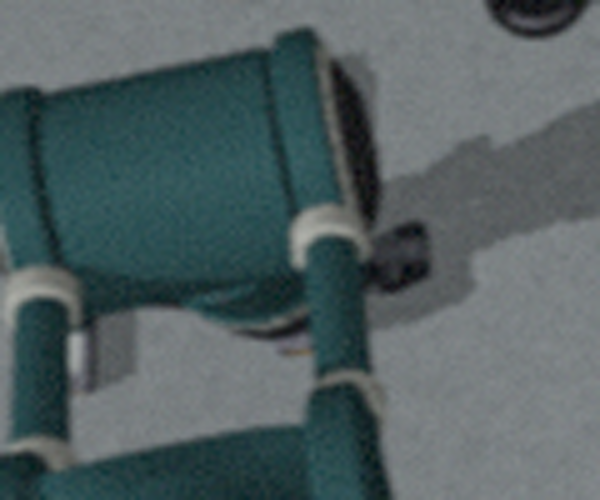

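The tail overhangs the slab's near edge by about 6 mm (scene crop (285,265)); the arm hides the slab from the top camera. I'll lower slowly and watch the force.

```bash
python3 -m pendant '[0,0.01,0,0, 0,0.02,0,0, 0,0.025,0,0, 0,0.03,0,0, 0,0.034,0,0, 0,0.037,0,0, 0,0.039,0,0, 0,0.041,0,0, 0,0.043,0,0, 0,0.045,0,0]' - -; python3 - <<'E'
from plan import *
plan(543,130.6,45,4.6)
E
```

```text
t: 9.15
position: [545.3, 130.9, 34.5]
eef_rot: [0.707, 0.028, -0.029, -0.706]
ft_force: [-8.0, -1.7, 13.2]
opening: 0.391
t 9.15 pos [545.3 130.9  34.5] yaw 4.6 F [-8.   -1.7  13.16] M [-0.14  0.87 -0.04] op 0.391
R [[0.997, -0.002, -0.08], [0.08, -0.0, 0.997], [-0.002, -1.0, -0.0]]
shift/300 [-0.0077 -0.0351 -0.0004] turn/180 -0.0
```

```bash
python3 - <<'E'
from plan import *
p=shot("scene"); w=cloud(p)
u,v=map(int,pix(p,[560,132,20])); crop(p,(u-45,v-40,u+45,v+40),7,"s2.png")
m=(w[...,0]>555)&(w[...,0]<600)&(w[...,1]>105)&(w[...,1]<160)&(w[...,2]>20)
q=w[m]; print(len(q))
for x in range(556,596,3):
    i=abs(q[:,0]-x)<1.5
    if i.sum(): print(x,i.sum(),np.percentile(q[i,2],[10,50,90]).round(1))
E
```

```text
5080
556 215 [ 42.4 104.  402.6]
559 192 [ 43.3 118.  402.2]
562 231 [ 44.9 120.  401. ]
565 258 [ 83.2 244.5 399.5]
568 274 [147.9 294.8 397.1]
571 408 [163.4 288.5 394.8]
574 526 [ 45.5 272.8 391.6]
577 736 [ 39.2 257.3 385.8]
580 1054 [172.8 275.4 378.7]
583 735 [168.  307.  378.2]
586 260 [324.3 364.1 380. ]
589 156 [352.8 365.3 376.6]
592 35 [357.3 363.2 370.4]
```

View pics/s2.png

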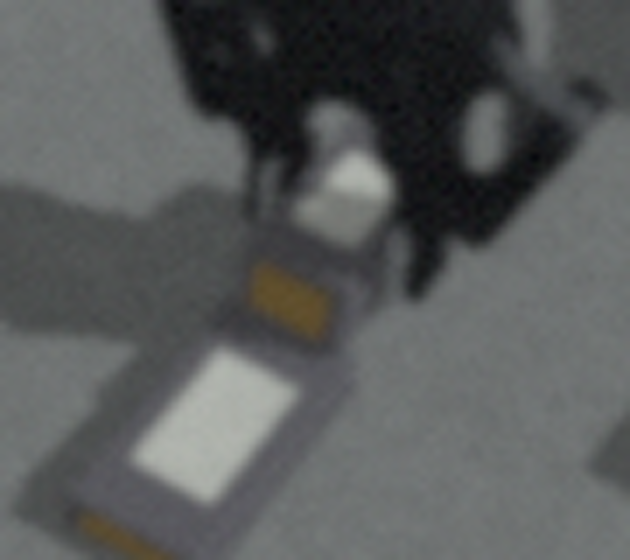

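```bash
cat >> h.py <<'E'
def tiltfit(p,c,yaw,tx,zr):
    """fit plane to points of block top ahead of fingers: box in block frame about c"""
    w=cloud(p).reshape(-1,3); w=w[~np.isnan(w[:,0])]; a=np.radians(yaw)
    e=(w[:,:2]-np.array(c))@np.array([[np.cos(a),np.sin(a)],[-np.sin(a),np.cos(a)]]).T
    m=(e[:,0]>tx[0])&(e[:,0]<tx[1])&(abs(e[:,1])<13)&(w[:,2]>zr[0])&(w[:,2]<zr[1])
    X=e[m,0];Z=w[m,2]
    for _ in range(4):
        k=np.polyfit(X,Z,1); r=abs(Z-np.polyval(k,X))<3; 
        X,Z=X[r],Z[r]
    print("tiltfit n",len(X),"slope deg",np.degrees(np.arctan(k[0])).round(2),"z at tx",np.polyval(k,tx).round(1))
E
python3 - <<'E'
from plan import *
p=shot("scene"); tiltfit(p,(545.3,130.9),4.6,(8,29),(30,60))
p=shot("scene"); tiltfit(p,(545.3,130.9),4.6,(14,29),(30,60))
plan(543,130.6,45,4.6)
E
```

```text
tiltfit n 96 slope deg 3.14 z at tx [42.8 44. ]
tiltfit n 71 slope deg 4.01 z at tx [43.2 44.3]
t 9.3 pos [545.3 130.9  34.4] yaw 4.6 F [-7.34 -1.24 11.47] M [-0.24  0.9  -0.06] op 0.394
R [[0.997, -0.002, -0.08], [0.08, -0.0, 0.997], [-0.002, -1.0, -0.0]]
shift/300 [-0.0077 -0.0353 -0.0005] turn/180 -0.0
```

The block is pivoting in the grip (3–4° so far). I'll keep lowering and back off along x so the tail edge rolls instead of dragging.

```bash
python3 -m pendant '[-0.004,0,0,0, -0.006,0.002,0,0, -0.008,0.004,0,0, -0.01,0.006,0,0, -0.011,0.008,0,0, -0.012,0.01,0,0, -0.013,0.012,0,0, -0.014,0.014,0,0, -0.015,0.016,0,0, -0.015,0.016,0,0]' - -; python3 - <<'E'
from plan import *
plan(543,130.6,45,4.6)
s=status.get_state()["position"]
p=shot("scene"); tiltfit(p,s[:2],4.6,(10,29),(25,60))
u,v=map(int,pix(p,[560,132,20])); crop(p,(u-45,v-40,u+45,v+40),7,"s3.png")
E
```

```text
t: 10.55
position: [543.3, 130.8, 30.2]
eef_rot: [-0.706, -0.03, 0.027, 0.707]
ft_force: [-1.7, -1.0, 7.4]
opening: 0.392
t 10.55 pos [543.3 130.8  30.2] yaw 4.6 F [-1.68 -1.01  7.42] M [-0.19  0.   -0.03] op 0.392
R [[0.997, 0.004, -0.08], [0.08, 0.0, 0.997], [0.004, -1.0, 0.0]]
shift/300 [-0.0008 -0.0495 -0.0005] turn/180 -0.0
tiltfit n 84 slope deg 4.17 z at tx [41.5 42.9]
```

View pics/s3.png

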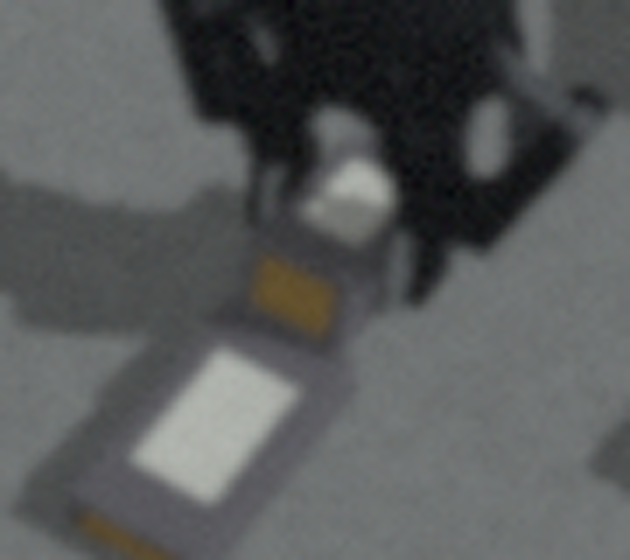

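Geometry puts the tilt near 10°. I'll add a little more to reach about 12°, then lift clear.

```bash
python3 -m pendant '[-0.001,0.002,0,0, -0.002,0.004,0,0, -0.003,0.006,0,0, -0.004,0.006,0,0, -0.004,0,0,0, -0.004,-0.02,0,0, -0.004,-0.06,0,0, -0.004,-0.12,0,0, -0.004,-0.2,0,0, -0.004,-0.25,0,0]' - -; python3 - <<'E'
from plan import *
plan(561.2,-127,110,11)
s=status.get_state()["position"]
p=shot("scene")
u,v=map(int,pix(p,s)); crop(p,(u-45,v-40,u+45,v+40),7,"s4.png")
w=cloud(p)
tiltfit(p,s[:2],4.6,(16,29),(s[2]-5,s[2]+25))
m=(w[...,0]>600)&(w[...,0]<670)&(w[...,1]>105)&(w[...,1]<165)&(w[...,2]>9)&(w[...,2]<19)
m2=(w[...,0]>560)&(w[...,0]<670)&(w[...,1]>105)&(w[...,1]<165)&(w[...,2]>9)&(w[...,2]<19)
print(cv2.minAreaRect(w[m2][:,:2].astype(np.float32)))
E
```

```text
t: 11.85
position: [541.2, 130.7, 105.5]
eef_rot: [-0.706, -0.029, 0.027, 0.707]
ft_force: [-0.3, -0.0, -0.6]
opening: 0.395
t 11.85 pos [541.2 130.7 105.5] yaw 4.6 F [-0.34 -0.01 -0.65] M [-0.02 -0.   -0.02] op 0.395
R [[0.997, 0.003, -0.08], [0.08, 0.001, 0.997], [0.003, -1.0, 0.0]]
shift/300 [-0.0025 -0.0152 -0.8617] turn/180 -0.0356
tiltfit n 61 slope deg 1.45 z at tx [119.  119.3]
((617.36767578125, 135.54833984375), (90.27816772460938, 44.883140563964844), 4.4511260986328125)
```

View pics/s4.png

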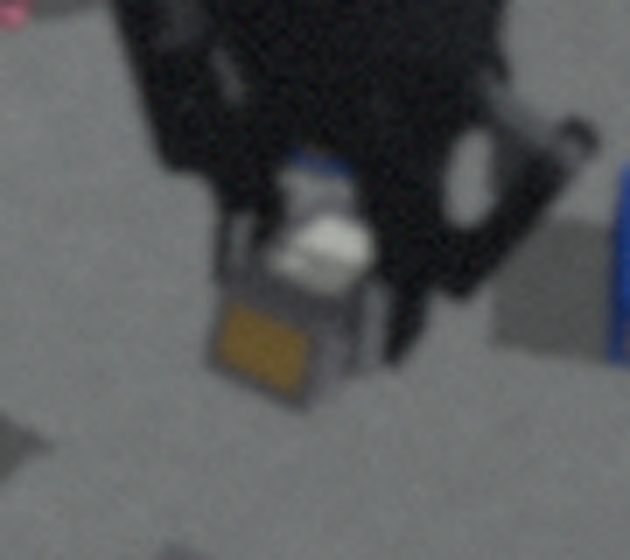

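```bash
cat >> h.py <<'E'
def facefit(p,c):
    """fit plane to tail end face: pixels near amber label at c"""
    hsv=cv2.cvtColor(p["img"],cv2.COLOR_RGB2HSV)
    u,v=pix(p,c); M=np.zeros((480,640),bool); M[int(v)-25:int(v)+26,int(u)-25:int(u)+26]=1
    a=M&(hsv[...,0]>10)&(hsv[...,0]<30)&(hsv[...,1]>110)&(p["img"].max(-1)>50)
    n,lab,st,ce=cv2.connectedComponentsWithStats(a.astype(np.uint8)); 
    k=1+np.argmax(st[1:,4]); A=lab==k
    q=cloud(p)[A]; q=q[~np.isnan(q[:,0])]; m=np.median(q,0)
    for _ in range(3):
        m=q.mean(0); n=np.linalg.svd(q-m)[2][2]; r=abs((q-m)@n); q=q[r<2.5*r.std()+.5]
    if n[0]<0:n=-n
    print("face n",len(q),"centre",m.round(1),"elev deg",np.degrees(np.arcsin(n[2])).round(1),"yaw",np.degrees(np.arctan2(n[1],n[0])).round(1))
    return m
E
python3 - <<'E'
from plan import *
s=status.get_state()["position"]
for i in range(2):
    p=shot("scene"); facefit(p,s+[32,0,-2])
p=shot("scene"); 
E
```

```text
face n 58 centre [573.9 132.2 108.5] elev deg 11.4 yaw 2.7
face n 61 centre [573.6 132.5 107.7] elev deg 9.5 yaw 5.5
```

```bash
python3 - <<'E'
from plan import *
plan(577,-124.1,80,11)
E
```

```text
t 12.05 pos [540.3 130.5 103.4] yaw 4.6 F [-0.01 -0.36 -1.49] M [ 0.01 -0.   -0.05] op 0.396
R [[0.997, 0.001, -0.08], [0.08, 0.0, 0.997], [0.001, -1.0, 0.0]]
shift/300 [ 0.0539  0.0781 -0.8559] turn/180 -0.0356
```

```bash
python3 -m pendant '[0.01,0,-0.1,-0.01, 0.02,0,-0.25,-0.02, 0.03,0,-0.4,-0.0356, 0.04,0,-0.55,-0.0356, 0.05,0.01,-0.7,-0.0356, 0.0539,0.03,-0.8,-0.0356, 0.0539,0.05,-0.84,-0.0356, 0.0539,0.07,-0.8559,-0.0356, 0.0539,0.078,-0.8559,-0.0356, 0.0539,0.078,-0.8559,-0.0356]' - -; cat > look.py <<'E'
from plan import *
import sys
plan(577,-124.1,80,11)
s=status.get_state()["position"]
a=np.radians(11); R=np.array([[np.cos(a),np.sin(a)],[-np.sin(a),np.cos(a)]])
print("TCP e",(R@s[:2]).round(1),s[2].round(1))
p=shot("scene"); m=facefit(p,s+np.r_[R.T@[32,0],0]); print("face e",(R@m[:2]).round(1))
u,v=map(int,pix(p,[565,-128,30])); crop(p,(u-45,v-42,u+45,v+38),7,sys.argv[1])
E
python3 look.py c1.png
```

```text
t: 13.3
position: [576.5, -123.0, 79.3]
eef_rot: [-0.704, -0.068, 0.069, 0.704]
ft_force: [-0.9, 0.8, -0.6]
opening: 0.391
t 13.3 pos [ 576.5 -123.    79.3] yaw 11.07 F [-0.92  0.79 -0.62] M [ 0.02  0.01 -0.  ] op 0.391
R [[0.981, -0.001, -0.192], [0.192, 0.001, 0.981], [-0.001, -1.0, 0.001]]
shift/300 [ 0.0009 -0.0025 -0.004 ] turn/180 0.0004
TCP e [ 542.4 -230.7] 79.3
face n 45 centre [ 607.3 -118.2   80.6] elev deg 9.6 yaw 11.4
face e [ 573.6 -231.9]
```

View pics/c1.png

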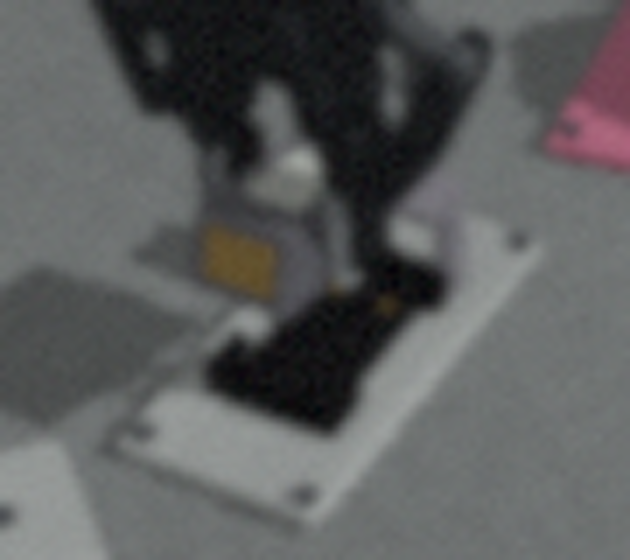

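Block tilted ~10–11° above the cradle, bridge visible at crop (430,215). Scene camera reads about 1.1 mm low laterally relative to the robot, so I shift −1.3 mm along tool z while descending to about 2.5 mm above the floor.

```bash
python3 -m pendant '[0,0.02,-0.0043,0, 0,0.04,-0.0043,0, 0,0.06,-0.0043,0, 0,0.08,-0.0043,0, 0,0.095,-0.0043,0, 0,0.105,-0.0043,0, 0,0.112,-0.0043,0, 0,0.117,-0.0043,0, 0,0.12,-0.0043,0, 0,0.12,-0.0043,0]' - -; python3 look.py c2.png
```

```text
t: 14.6
position: [577.2, -125.4, 43.7]
eef_rot: [0.704, 0.068, -0.068, -0.704]
ft_force: [0.1, -0.2, -0.6]
opening: 0.392
t 14.6 pos [ 577.2 -125.4   43.7] yaw 11.0 F [ 0.11 -0.15 -0.58] M [ 0.03 -0.06  0.02] op 0.392
R [[0.982, 0.0, -0.191], [0.191, -0.0, 0.982], [0.0, -1.0, -0.0]]
shift/300 [ 0.0003 -0.1209  0.0044] turn/180 0.0
TCP e [ 542.6 -233.2] 43.7
face n 37 centre [ 608.2 -121.1   45. ] elev deg 9.1 yaw 9.9
face e [ 573.9 -235. ]
```

View pics/c2.png

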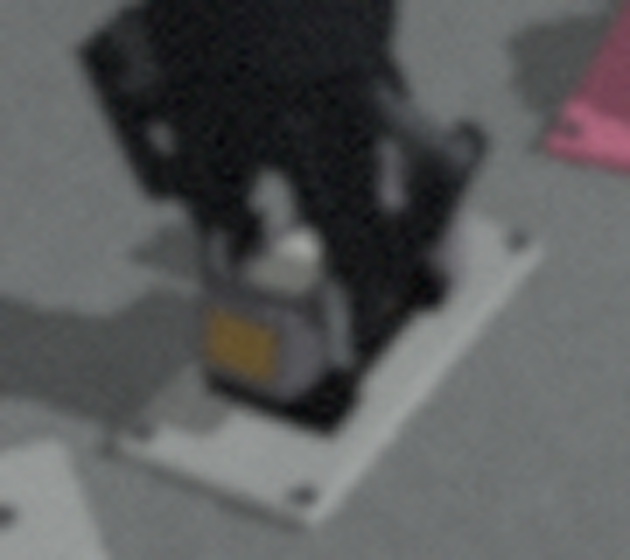

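```bash
python3 - <<'E'
from plan import *
a=np.radians(11); R=np.array([[np.cos(a),np.sin(a)],[-np.sin(a),np.cos(a)]])
for i in range(4):
    p=shot("scene"); s=status.get_state()["position"]; print((R@s[:2]).round(2),s[2].round(2))
    m=facefit(p,s+np.r_[R.T@[32,0],0]); print("face e",(R@m[:2]).round(1))
    # plate in same picture: lateral edges at tail end of plate
    w=cloud(p).reshape(-1,3); e=(w[:,:2]@R.T); k=(e[:,0]>572)&(e[:,0]<598)&(e[:,1]>-290)&(e[:,1]<-175)&(w[:,2]>4.5)&(w[:,2]<12)
    print("plate e_y",np.percentile(e[k,1],[1,99]).round(1),k.sum())
E
```

```text
[ 542.65 -233.25] 43.77
face n 40 centre [ 608.2 -120.6   45.2] elev deg 12.9 yaw 8.1
face e [ 574.  -234.4]
plate e_y [-268. -196.] 289
[ 542.67 -233.27] 43.8
face n 36 centre [ 607.8 -121.4   45.4] elev deg 6.8 yaw 9.1
face e [ 573.5 -235.1]
plate e_y [-268.2 -195.5] 291
[ 542.66 -233.25] 43.8
face n 35 centre [ 608.2 -120.8   45.2] elev deg 9.0 yaw 11.5
face e [ 574.  -234.6]
plate e_y [-267.6 -196.3] 285
[ 542.69 -233.27] 43.81
face n 33 centre [ 608.  -120.3   45.6] elev deg 12.8 yaw 6.6
face e [ 573.9 -234.1]
plate e_y [-268.  -195.7] 290
```

```bash
python3 - <<'E'
from plan import *
p=shot("top"); u,v=map(int,pix(p,[565,-128,30])); crop(p,(u-45,v-42,u+45,v+38),7,"tt.png")
E
python3 -m pendant '[0,0,0.001,0, 0,0,0.003,0, 0,0,0.005,0, 0,0,0.0057,0, -0.003,0,0.0057,0, -0.007,0,0.0057,0, -0.011,0,0.0057,0, -0.015,0,0.0057,0, -0.019,0,0.0057,0, -0.02,0,0.0057,0]' - - ; python3 look.py c3.png
```

```text
t: 16.15
position: [570.8, -124.9, 43.7]
eef_rot: [0.704, 0.068, -0.068, -0.704]
ft_force: [-0.1, -0.2, -1.1]
opening: 0.395
t 16.15 pos [ 570.8 -124.9   43.7] yaw 11.0 F [-0.13 -0.16 -1.09] M [ 0.02 -0.02  0.02] op 0.395
R [[0.982, -0.0, -0.191], [0.191, -0.0, 0.982], [-0.0, -1.0, 0.0]]
shift/300 [ 0.0209 -0.121  -0.0013] turn/180 0.0
TCP e [ 536.5 -231.5] 43.7
face n 42 centre [ 601.2 -119.7   45.2] elev deg 3.4 yaw 7.7
face e [ 567.3 -232.2]
```

View pics/tt.png

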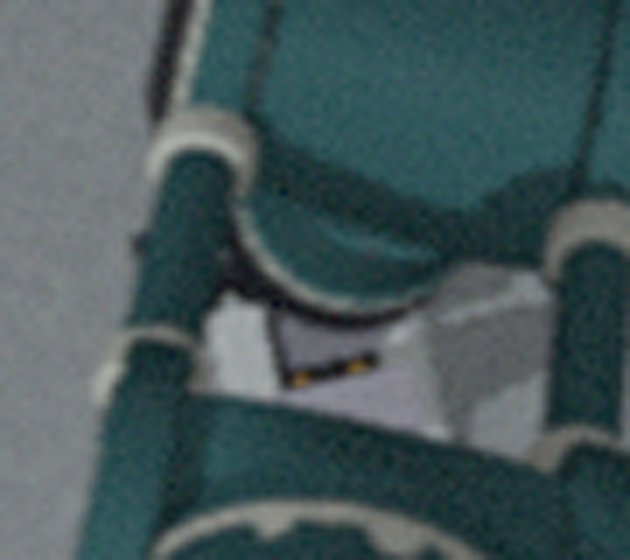

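View pics/c3.png

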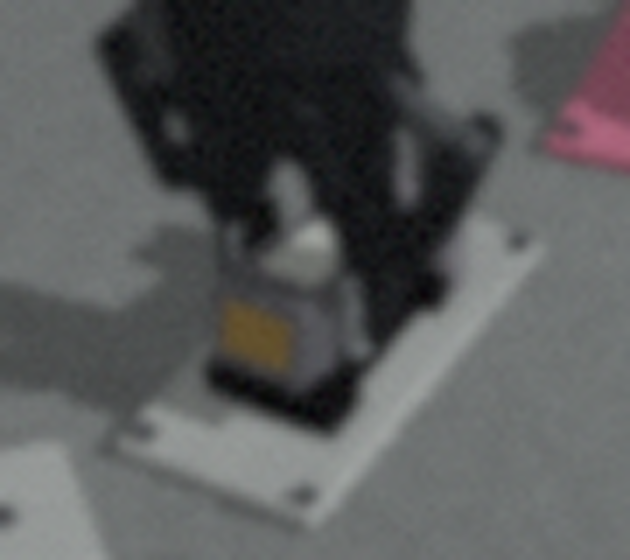

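```bash
python3 - <<'E'
from plan import *
p=shot("top"); u,v=map(int,pix(p,[535,-132,30])); crop(p,(u-20,v-18,u+20,v+18),16,"tt2.png")
for n,c in (("bridge edge L",0),):
    pass
a=np.radians(11); R=np.array([[np.cos(a),np.sin(a)],[-np.sin(a),np.cos(a)]])
w=cloud(p); e=w[...,:2]@R.T
for row in range(v-18,v+18,2):
    print(row, [ "%d"%z if z<99 else "--" for z in np.nan_to_num(w[row,u-20:u+20:1,2])])
E
```

```text
237 ['--', '--', '--', '--', '--', '--', '--', '--', '--', '--', '--', '--', '--', '--', '--', '--', '--', '--', '--', '--', '--', '--', '--', '--', '--', '--', '--', '--', '--', '--', '--', '--', '--', '--', '--', '--', '--', '--', '--', '--']
239 ['--', '--', '--', '--', '--', '--', '--', '--', '--', '--', '--', '--', '--', '--', '--', '--', '--', '--', '--', '--', '--', '--', '--', '--', '--', '--', '--', '--', '--', '--', '--', '--', '--', '--', '--', '--', '--', '--', '--', '--']
241 ['--', '--', '--', '--', '--', '--', '--', '--', '--', '--', '--', '--', '--', '--', '--', '--', '--', '--', '--', '--', '--', '--', '--', '--', '--', '--', '--', '--', '--', '--', '--', '--', '--', '--', '--', '--', '--', '--', '--', '--']
243 ['--', '--', '--', '--', '--', '--', '--', '--', '--', '--', '--', '--', '--', '--', '--', '--', '--', '--', '--', '--', '--', '--', '--', '--', '--', '--', '--', '--', '--', '--', '--', '--', '--', '--', '--', '--', '--', '1', '1', '0']
245 ['--', '--', '--', '80', '79', '75', '69', '75', '83', '--', '--', '--', '--', '--', '--', '--', '--', '--', '--', '--'
[... 2478 characters left out ...]
--', '--', '--', '--', '--', '--', '--', '--', '--', '--', '--', '--', '--', '--', '--', '--', '--', '--', '--', '--', '--', '--', '--', '--', '--', '--', '--', '--', '--', '--', '--', '6', '10', '5', '2', '0']
269 ['--', '--', '--', '--', '--', '--', '--', '--', '--', '--', '--', '--', '--', '--', '--', '--', '--', '--', '--', '--', '--', '--', '--', '--', '--', '--', '--', '--', '--', '--', '--', '--', '--', '--', '--', '--', '--', '--', '--', '--']
271 ['--', '--', '--', '--', '--', '--', '--', '--', '--', '--', '--', '--', '--', '--', '--', '--', '--', '--', '--', '--', '--', '--', '--', '--', '--', '--', '--', '--', '--', '--', '--', '--', '--', '--', '--', '--', '--', '--', '--', '--']
```

View pics/tt2.png

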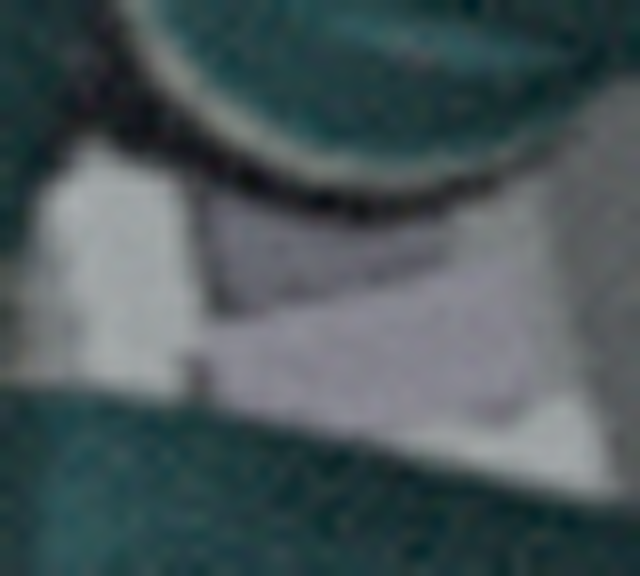

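```bash
python3 - <<'E'
from plan import *
p=shot("top")
a=np.radians(11); R=np.array([[np.cos(a),np.sin(a)],[-np.sin(a),np.cos(a)]])
w=cloud(p); e=w[...,:2]@R.T
M=(e[...,0]>480)&(e[...,0]<515)&(abs(e[...,1]+231)<32)
bl=M&(w[...,2]>40)&(w[...,2]<48.5)&(e[...,0]>503); br=M&(w[...,2]>48.8)&(w[...,2]<60)&(e[...,0]<504)
for n,m in(("block",bl),("bridge",br)):
    q=e[m]; print(n,m.sum())
    rows=np.where(m)[0]
    for r in np.unique(rows):
        y=e[r][m[r]]; print("  row",r,"e_x",np.median(y[:,0]).round(1),"e_y",y[:,1].min().round(1),y[:,1].max().round(1),len(y))
E
```

```text
block 41
  row 250 e_x 514.4 e_y -222.1 -217.4 3
  row 251 e_x 509.0 e_y -245.2 -219.2 9
  row 252 e_x 506.7 e_y -246.8 -213.8 11
  row 253 e_x 505.6 e_y -239.6 -213.8 11
  row 254 e_x 504.4 e_y -227.3 -213.1 6
  row 255 e_x 503.2 e_y -217.6 -217.6 1
bridge 150
  row 253 e_x 499.1 e_y -254.7 -250.4 3
  row 254 e_x 498.2 e_y -254.6 -237.8 8
  row 255 e_x 496.4 e_y -254.1 -228.4 11
  row 256 e_x 495.5 e_y -253.6 -218.2 16
  row 257 e_x 494.1 e_y -250.3 -210.7 18
  row 258 e_x 491.7 e_y -254.4 -208.0 20
  row 259 e_x 490.0 e_y -253.9 -207.3 19
  row 260 e_x 486.7 e_y -253.0 -209.3 20
  row 261 e_x 484.5 e_y -250.5 -208.8 19
  row 262 e_x 483.3 e_y -238.3 -210.4 13
  row 263 e_x 481.0 e_y -226.6 -221.7 3
```

Top view: the block's nose is just at the bridge (nose e_y centre −230, bridge −231, same camera), aligned within about 1 mm. I'll lower 2 mm and go forward 8 mm.

```bash
python3 -m pendant '[0,0.002,-0.001,0, 0,0.004,-0.0015,0, 0,0.0065,-0.0015,0, 0,0.0065,-0.0015,0, -0.005,0.0065,-0.0015,0, -0.01,0.0065,-0.0015,0, -0.015,0.0065,-0.0015,0, -0.02,0.0065,-0.0015,0, -0.025,0.0065,-0.0015,0, -0.027,0.0065,-0.0015,0]' - - ; python3 look.py c4.png
```

```text
t: 17.55
position: [562.9, -126.9, 41.7]
eef_rot: [-0.704, -0.068, 0.068, 0.704]
ft_force: [0.5, -0.6, -1.8]
opening: 0.393
t 17.55 pos [ 562.9 -126.9   41.7] yaw 11.0 F [ 0.52 -0.58 -1.83] M [ 0.04 -0.03 -0.02] op 0.393
R [[0.982, -0.0, -0.191], [0.191, -0.0, 0.982], [-0.0, -1.0, 0.0]]
shift/300 [ 0.0479 -0.1276  0.0002] turn/180 0.0
TCP e [ 528.3 -232. ] 41.7
face n 40 centre [ 593.7 -121.6   43.7] elev deg 9.9 yaw 6.2
face e [ 559.6 -232.6]
```

```bash
python3 -m pendant '[-0.002,0,0,0, -0.004,0,0,0, -0.006,0,0,0, -0.0075,0,0,0, -0.009,0,0,0, -0.0105,0,0,0, -0.012,0,0,0, -0.013,0,0,0, -0.0135,0,0,0, -0.0135,0,0,0]' - - ; python3 look.py c5.png
```

```text
t: 18.85
position: [559.1, -127.6, 41.7]
eef_rot: [0.704, 0.068, -0.068, -0.704]
ft_force: [-0.9, -0.6, -1.2]
opening: 0.393
t 18.85 pos [ 559.1 -127.6   41.7] yaw 11.0 F [-0.95 -0.64 -1.22] M [-0.01  0.02 -0.02] op 0.393
R [[0.982, 0.0, -0.191], [0.191, 0.0, 0.982], [0.0, -1.0, -0.0]]
shift/300 [ 0.0609 -0.1275  0.0002] turn/180 0.0
TCP e [ 524.4 -232. ] 41.7
face n 34 centre [ 590.1 -122.9   43.1] elev deg 9.8 yaw 8.5
face e [ 555.8 -233.3]
```

```bash
python3 -m pendant '[-0.001,0,0,0, -0.002,0,0,0, -0.003,0,0,0, -0.004,0,0,0, -0.005,0,0,0, -0.006,0,0,0, -0.0065,0,0,0, -0.007,0,0,0, -0.007,0,0,0, -0.007,0,0,0]' - - ; python3 look.py c6.png
```

```text
t: 20.15
position: [557.5, -128.0, 42.0]
eef_rot: [0.704, 0.068, -0.067, -0.704]
ft_force: [2.9, 0.0, -2.4]
opening: 0.391
t 20.15 pos [ 557.5 -128.    42. ] yaw 11.0 F [ 2.88  0.03 -2.36] M [ 0.14 -0.48  0.03] op 0.391
R [[0.982, 0.001, -0.191], [0.191, -0.0, 0.982], [0.001, -1.0, -0.0]]
shift/300 [ 0.0664 -0.1267  0.0005] turn/180 0.0
TCP e [ 522.8 -232.1] 42.0
face n 38 centre [ 588.4 -122.8   43.8] elev deg 13.0 yaw 11.8
face e [ 554.1 -232.8]
```

Stop felt at +2.9 N, where I expected it (TCP e_x 522.8). Backing off a touch, then lowering the nose to the floor.

```bash
python3 -m pendant '[0.0015,0,0,0, 0.003,0,0,0, 0.003,0.001,0,0, 0.003,0.002,0,0, 0.003,0.003,0,0, 0.003,0.004,0,0, 0.003,0.005,0,0, 0.003,0.006,0,0, 0.003,0.007,0,0, 0.003,0.007,0,0]' - - ; python3 look.py c7.png
```

```text
t: 21.45
position: [558.0, -127.9, 40.2]
eef_rot: [0.704, 0.068, -0.068, -0.704]
ft_force: [0.3, -0.1, 5.0]
opening: 0.394
t 21.45 pos [ 558.  -127.9   40.2] yaw 11.0 F [ 0.26 -0.12  5.04] M [ 0.16  0.2  -0.02] op 0.394
R [[0.982, 0.0, -0.191], [0.191, -0.0, 0.982], [0.0, -1.0, -0.0]]
shift/300 [ 0.0646 -0.1328  0.0003] turn/180 0.0
TCP e [ 523.3 -232. ] 40.2
face n 36 centre [ 589.1 -123.1   41.4] elev deg 13.2 yaw 10.3
face e [ 554.8 -233.2]
```

```bash
python3 -m pendant '[0.001,0.0007,0,0, 0.002,0.0014,0,0, 0.003,0.002,0,0, 0.0036,0.0027,0,0, 0.0042,0.0034,0,0, 0.0048,0.004,0,0, 0.0054,0.0047,0,0, 0.006,0.0054,0,0, 0.0065,0.006,0,0, 0.0065,0.006,0,0]' - - ; python3 look.py c8.png
```

```text
t: 22.75
position: [559.5, -127.6, 38.4]
eef_rot: [0.704, 0.068, -0.068, -0.704]
ft_force: [-2.2, -0.6, 6.4]
opening: 0.395
t 22.75 pos [ 559.5 -127.6   38.4] yaw 11.01 F [-2.19 -0.57  6.39] M [0.04 0.5  0.01] op 0.395
R [[0.982, -0.001, -0.191], [0.191, -0.0, 0.982], [-0.001, -1.0, 0.0]]
shift/300 [ 0.0592 -0.1386  0.0004] turn/180 0.0001
TCP e [ 524.9 -232. ] 38.4
face n 32 centre [ 590.1 -122.7   37.9] elev deg 9.4 yaw 10.1
face e [ 555.9 -233. ]
```

```bash
python3 -m pendant '[0.0003,0.0008,0,0, 0.0007,0.0016,0,0, 0.001,0.0024,0,0, 0.0015,0.0032,0,0, 0.002,0.004,0,0, 0.0024,0.0048,0,0, 0.0028,0.0056,0,0, 0.0032,0.0064,0,0, 0.0036,0.0072,0,0, 0.0036,0.0072,0,0]' - - ; python3 look.py c9.png
```

```text
t: 24.05
position: [561.0, -127.3, 36.5]
eef_rot: [0.704, 0.068, -0.068, -0.704]
ft_force: [-1.2, 0.2, 6.6]
opening: 0.391
t 24.05 pos [ 561.  -127.3   36.5] yaw 11.0 F [-1.17  0.2   6.61] M [0.14 0.42 0.01] op 0.391
R [[0.982, 0.0, -0.191], [0.191, -0.0, 0.982], [0.0, -1.0, -0.0]]
shift/300 [ 0.0543 -0.1449  0.0003] turn/180 0.0
TCP e [ 526.4 -232. ] 36.5
face n 35 centre [ 591.8 -121.8   35.3] elev deg 3.2 yaw 12.2
face e [ 557.7 -232.5]
```

View pics/c9.png

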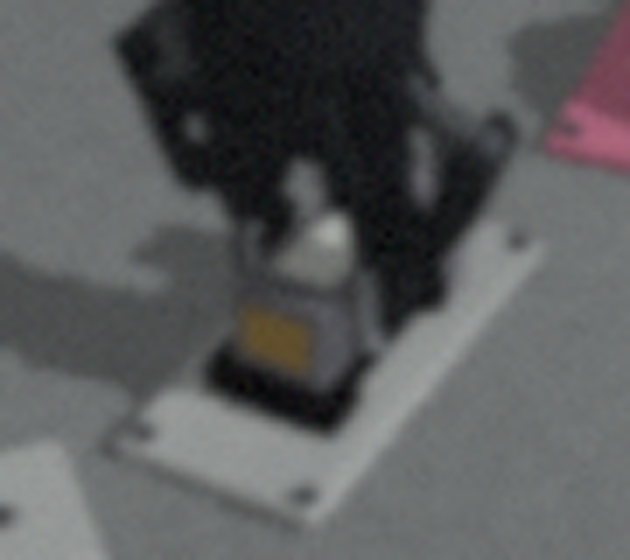

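```bash
python3 -m pendant '[0.0004,0.0008,0,0, 0.0008,0.0016,0,0, 0.0012,0.0024,0,0, 0.0016,0.0032,0,0, 0.002,0.004,0,0, 0.0024,0.0048,0,0, 0.0028,0.0056,0,0, 0.0032,0.0064,0,0, 0.0036,0.0068,0,0, 0.0036,0.0068,0,0]' - - ; python3 look.py c10.png
```

```text
t: 25.35
position: [562.3, -127.1, 34.6]
eef_rot: [0.704, 0.068, -0.068, -0.704]
ft_force: [-0.0, 0.7, 7.0]
opening: 0.396
t 25.35 pos [ 562.3 -127.1   34.6] yaw 11.0 F [-0.04  0.68  6.98] M [ 0.18  0.34 -0.05] op 0.396
R [[0.982, 0.001, -0.191], [0.191, -0.0, 0.982], [0.001, -1.0, -0.0]]
shift/300 [ 0.05   -0.1512  0.0004] turn/180 0.0
TCP e [ 527.8 -232. ] 34.6
face n 33 centre [ 592.6 -123.3   30.5] elev deg 2.0 yaw 9.9
face e [ 558.2 -234.1]
```

```bash
python3 -m pendant '[0.0003,0.0005,0,0, 0.0005,0.001,0,0, 0.0008,0.0014,0,0, 0.001,0.0018,0,0, 0.0012,0.0022,0,0, 0.0014,0.0026,0,0, 0.0014,0.003,0,0, 0.0014,0.003,0,0, 0.0014,0.003,0,0, 0.0014,0.003,0,0]' - - ; python3 look.py c11.png
```

```text
t: 26.65
position: [562.8, -127.0, 33.8]
eef_rot: [0.704, 0.068, -0.067, -0.704]
ft_force: [-0.2, 1.6, 7.2]
opening: 0.396
t 26.65 pos [ 562.8 -127.    33.8] yaw 10.99 F [-0.24  1.58  7.18] M [ 0.17  0.37 -0.03] op 0.396
R [[0.982, 0.001, -0.191], [0.191, -0.0, 0.982], [0.001, -1.0, -0.0]]
shift/300 [ 0.0483 -0.1539  0.0005] turn/180 -0.0
TCP e [ 528.3 -232.1] 33.8
face n 39 centre [ 593.5 -122.3   29.4] elev deg 2.0 yaw 7.4
face e [ 559.3 -233.3]
```

```bash
python3 -m pendant '[0.0002,0.0005,0,0, 0.0004,0.001,0,0, 0.0006,0.0013,0,0, 0.0007,0.0016,0,0, 0.0008,0.0018,0,0, 0.0008,0.002,0,0, 0.0008,0.002,0,0, 0.0008,0.002,0,0, 0.0008,0.002,0,0, 0.0008,0.002,0,0]' - - ; python3 look.py c12.png
```

```text
t: 27.95
position: [563.2, -126.9, 33.3]
eef_rot: [0.704, 0.068, -0.067, -0.704]
ft_force: [-0.0, 1.9, 7.5]
opening: 0.394
t 27.95 pos [ 563.2 -126.9   33.3] yaw 11.0 F [-0.02  1.85  7.52] M [ 0.19  0.25 -0.05] op 0.394
R [[0.982, 0.001, -0.191], [0.191, 0.0, 0.982], [0.001, -1.0, -0.0]]
shift/300 [ 0.0471 -0.1558  0.0004] turn/180 -0.0
TCP e [ 528.6 -232.1] 33.3
face n 43 centre [ 593.4 -122.5   28.2] elev deg 0.6 yaw 7.9
face e [ 559.1 -233.5]
```

View pics/c12.png

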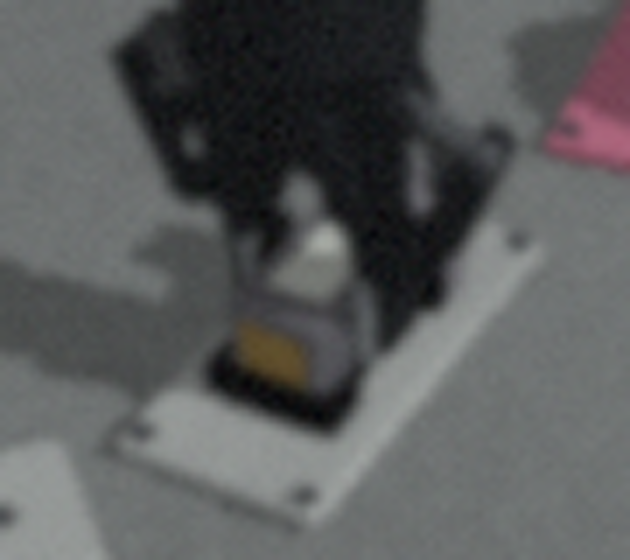

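```bash
python3 -m pendant '[0,0.0003,0.0005,0, 0,0.0006,0.001,0, 0,0.0009,0.001,0, 0,0.0012,0.001,0, 0,0.0014,0.001,0, 0,0.0016,0.001,0, 0,0.0016,0.001,0, 0,0.0016,0.001,0, 0,0.0016,0.001,0, 0,0.0016,0.001,0]' - - ; python3 look.py c13.png
```

```text
t: 29.25
position: [563.4, -126.8, 33.0]
eef_rot: [0.704, 0.068, -0.067, -0.704]
ft_force: [-0.1, 1.9, 8.2]
opening: 0.396
t 29.25 pos [ 563.4 -126.8   33. ] yaw 11.0 F [-0.07  1.87  8.19] M [ 0.15  0.32 -0.07] op 0.396
R [[0.982, 0.002, -0.191], [0.191, -0.0, 0.982], [0.001, -1.0, -0.001]]
shift/300 [ 0.0465 -0.1568  0.0002] turn/180 0.0
TCP e [ 528.8 -232. ] 33.0
face n 38 centre [ 593.7 -122.    27.8] elev deg 4.5 yaw 10.2
face e [ 559.5 -233.1]
```

Force now rises without much motion, so the block is flat. I'll relieve the preload and then open.

```bash
python3 -m pendant '[0,-0.001,0,0, 0,-0.0015,0,0, 0,-0.002,0,0, 0,-0.0022,0,0, 0,-0.0025,0,0, 0,-0.0025,0,0, 0,-0.0025,0,0, 0,-0.0025,0,0, 0,-0.0025,0,0, 0,-0.0025,0,0]' - - ; python3 look.py c14.png
```

```text
t: 30.55
position: [563.3, -126.9, 33.0]
eef_rot: [0.704, 0.068, -0.067, -0.704]
ft_force: [1.2, 0.6, 5.4]
opening: 0.392
t 30.55 pos [ 563.3 -126.9   33. ] yaw 11.01 F [1.2 0.6 5.4] M [ 0.08 -0.11 -0.02] op 0.392
R [[0.982, 0.002, -0.191], [0.191, -0.0, 0.982], [0.002, -1.0, -0.001]]
shift/300 [ 0.0467 -0.1565  0.0002] turn/180 0.0
TCP e [ 528.8 -232. ] 33.0
face n 41 centre [ 593.8 -122.2   27.8] elev deg 2.5 yaw 12.8
face e [ 559.6 -233.3]
```

```bash
python3 -m pendant '[0,-0.001,0,0, 0,-0.0015,0,0, 0,-0.002,0,0, 0,-0.0022,0,0, 0,-0.0022,0,0, 0,-0.0022,0,0, 0,-0.0022,0,0, 0,-0.0022,0,0, 0,-0.0022,0,0, 0,-0.0022,0,0]' - - ; python3 look.py c15.png; python3 -m pendant '[0,0,0,0, 0,0,0,0, 0,0,0,0, 0,0,0,0, 0,0,0,0, 0,0,0,0, 0,0,0,0, 0,0,0,0, 0,0,0,0, 0,0,0,0]' 0.4 20; python3 look.py c16.png
```

```text
t: 31.85
position: [562.4, -126.7, 33.0]
eef_rot: [0.704, 0.068, -0.068, -0.704]
ft_force: [2.0, -1.7, 2.7]
opening: 0.395
t 31.85 pos [ 562.4 -126.7   33. ] yaw 11.01 F [ 2.   -1.74  2.7 ] M [-0.2  -0.3   0.06] op 0.395
R [[0.982, -0.0, -0.191], [0.191, -0.0, 0.982], [-0.0, -1.0, -0.0]]
shift/300 [ 0.0493 -0.1566 -0.0008] turn/180 0.0001
TCP e [ 527.9 -231.7] 33.0
face n 42 centre [ 593.  -122.3   28.6] elev deg 0.5 yaw 8.1
face e [ 558.7 -233.2]
t: 33.15
position: [562.5, -126.7, 33.1]
eef_rot: [0.704, 0.068, -0.068, -0.704]
ft_force: [0.4, 1.1, -0.2]
opening: 0.596
t 33.15 pos [ 562.5 -126.7   33.1] yaw 11.0 F [ 0.36  1.12 -0.16] M [ 0.03 -0.   -0.03] op 0.596
R [[0.982, 0.0, -0.191], [0.191, -0.0, 0.982], [0.0, -1.0, -0.0]]
shift/300 [ 0.0491 -0.1565 -0.0008] turn/180 0.0
TCP e [ 528.  -231.7] 33.1
face n 35 centre [ 592.8 -121.8   26.3] elev deg 1.6 yaw 10.8
face e [ 558.7 -232.6]
```

View pics/c16.png

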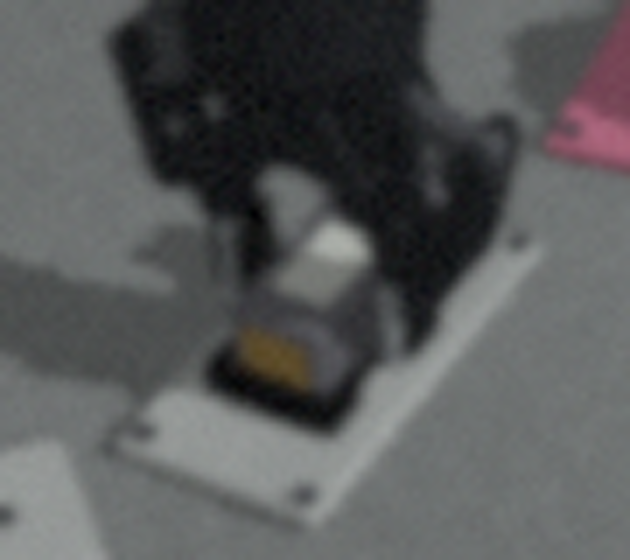

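Released. Raising straight up, then clearing the view.

```bash
python3 -m pendant '[0,-0.01,0,0, 0,-0.04,0,0, 0,-0.1,0,0, 0,-0.18,0,0, 0,-0.3,0,0, 0,-0.4,0.1,0, 0,-0.45,0.25,0, 0,-0.45,0.4,0, 0,-0.45,0.6,0, 0,-0.45,0.75,0]' 0.4 20; python3 - <<'E'
from plan import *
print(status.get_state()["position"])
a=np.radians(11); R=np.array([[np.cos(a),np.sin(a)],[-np.sin(a),np.cos(a)]])
for n in("scene","top"):
    p=shot(n); w=cloud(p).reshape(-1,3); w=w[~np.isnan(w[:,0])]; e=w[:,:2]@R.T
    m=(abs(e[:,0]-528)<45)&(abs(e[:,1]+232)<28)&(w[:,2]>36)&(w[:,2]<47.5)
    q=w[m]; 
    m2=(e[m,0]>504)
    q=q[m2]; print(n,"top rect",cv2.minAreaRect((q[:,:2]@R.T).astype(np.float32)),"z",np.median(q[:,2]).round(1))
    E=q[:,:2]@R.T; A=np.c_[E-E.mean(0),np.ones(len(E))]; k=np.linalg.lstsq(A,q[:,2],rcond=None)[0]
    r=abs(A@k-q[:,2])<3; k=np.linalg.lstsq(A[r],q[r,2],rcond=None)[0]; print("slopes deg",np.degrees(k[:2]).round(2),len(q))
    f=(abs(e[:,0]-525)<85)&(abs(e[:,1]+232)<50)&(w[:,2]>4.5)&(w[:,2]<11); print("plate",np.percentile(e[f],[1,99],axis=0).round(1).tolist())
    u,v=map(int,pix(p,[560,-128,20])); crop(p,(u-45,v-42,u+45,v+38),7,"f_%s.png"%n)
    cv2.imwrite("pics/full_%s.png"%n,p["img"][:,:,::-1])
E
```

```text
t: 34.45
position: [519.4, 96.2, 170.0]
eef_rot: [-0.704, -0.069, 0.067, 0.704]
ft_force: [0.3, -0.8, -0.9]
opening: 0.598
[519.41246832  96.1770713  169.99128938]
scene top rect ((532.2861938476562, -233.10365295410156), (36.693363189697266, 57.051849365234375), 87.82337951660156) z 42.2
slopes deg [-0.73 -0.56] 291
plate [[452.0, -268.8], [599.3, -195.5]]
top top rect ((530.7987670898438, -230.32395935058594), (53.471012115478516, 34.87875747680664), 0.29709744453430176) z 42.3
slopes deg [-0.83  0.03] 309
plate [[447.1, -278.4], [602.1, -185.9]]
```

View pics/f_scene.png

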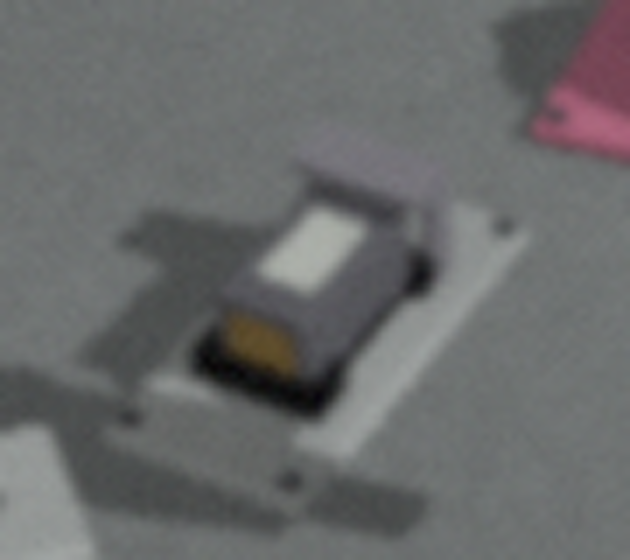

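View pics/f_top.png

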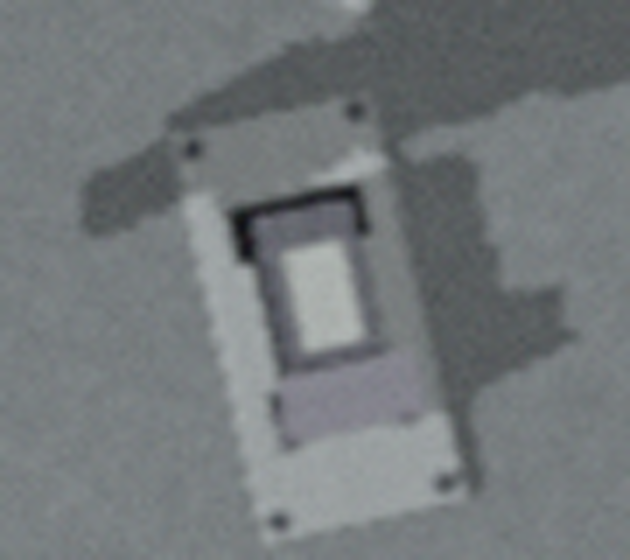

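View pics/full_scene.png

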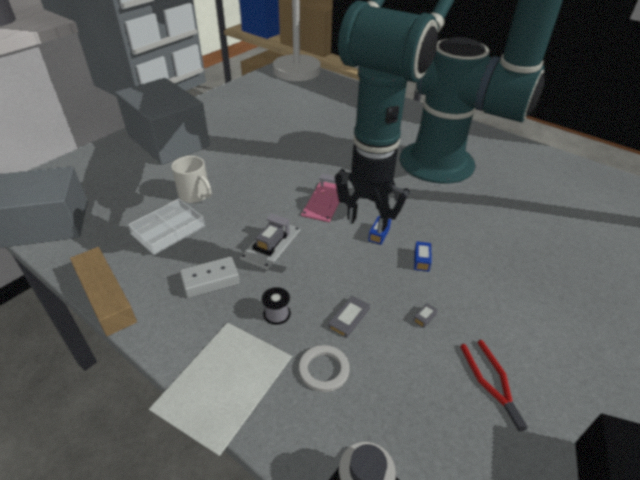

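```bash
python3 -c "
from workcell import env; print(env.finish_job())"
```

```text
the job is handed in; nothing more can be done
None
```

The grey battery block is in the cradle pocket, lying flat and released, and I handed the job in at about 34.5 s of the 51 s allowed.

**What I did:**
- I picked the block up across its width at 20 N. The moves cannot tilt the tool, so I rested the block's tail on the edge of the flat slab and pressed until it turned about 11° in the grip.
- I took it nose first under the bridge and felt the stop at about 3 N.
- I set the nose on the pocket floor and rocked the tail down with at most about 8 N at the wrist. I then eased off the force and let go.

**Last checks:**
- **Seating:** the block's top is at 42.2–42.3 mm in both cameras, where 42 mm means on the floor. The fitted slope is under 1° and the yaw is within about 2° of the cradle.
- **Lateral fit:** it agrees with the cradle within about 1 mm.
- **Bystanders:** the slab measured in the same place after I pressed on it, and nothing else looks shifted in the final picture.

**Less certain:**
- The two cameras disagree by 2–3 mm in absolute position, so I lined the block up by comparing it with the cradle in the same picture.
- Single tilt readings from the block's end face scattered by several degrees, so I relied on geometry and force for the tilt.
- The force between block and cradle is only inferred from the wrist sensor, at most about 10 N against the 14 N limit.

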